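# Shut the storage case and stack the boxes on it

## Task

Tidy the desk: lower the lid of the open dark-grey storage case until it is shut, then stack the two cardboard boxes on it, the larger one centred on the lid and the smaller one centred on top of the larger, with the long sides of case and boxes all parallel. Set each box down right way up without dropping it, let go, and leave the mug and the phone where they are.

Things in the scene. Friction and masses are not known exactly. Their poses are not given: they have to be found in the camera images.
- case: grey plastic storage case, fixed to the desk, 130 (its x) x 180 (its y) x 60 mm high without the lid, 5 mm walls, open at the top, a few desk things fixed inside that stay below the rim. Origin: centre of its underside on the desk; z up; y along its long side; +x points from the front, which has a label plate, to the long side with the hinge.
- case_top (a point): centre of the top face of the shut lid (68 mm above the desk), with the axes of the case; it stays there when the lid is open
- lid (a joint): angle of the case's lid, rad: 0 shut (level), grows as it opens; 1.57 is upright. It starts half open, leaning back over the case, its outer face looking up and to the hinge side. The stiff hinge (0.25 N m of friction) keeps the lid where it is left; about 3 to 6 N on the outer face near its free edge pushes it down.
- lid_hinge (a point): middle of the hinge line, which runs along the case's y at its far (+x) long top edge: 65 mm from the case's centre, 60 mm above the desk; this point is on the underside of the lid. The lid is a flat grey panel, 130 mm from hinge to free edge, 180 mm wide, 8 mm thick, 0.2 kg; the small lip at its free edge is trim without substance, not to be gripped.
- lid_edge (a point): middle of the lid's free edge, on its outer (top) face, 130 mm from the hinge line; moves with the lid
- large_box: larger closed cardboard box, 62 (its x) x 150 (its y) x 45 mm high, 0.18 to 0.35 kg, lying on the desk. Origin: centre of its underside; z up; y along its length.
- small_box: smaller closed cardboard box, 48 (its x) x 110 (its y) x 40 mm high, 0.1 to 0.21 kg, lying on the desk. Origin: centre of its underside; z up; y along its length.
- mug: patterned mug with tea, loose, 78 mm across, 89 mm high, handle to its -y (108 mm long in y); origin: centre of its extent, on its underside. A bystander, not to be moved.
- phone: black mobile phone lying screen up, loose, 146 (its x) x 72 (its y) x 9 mm high; origin: centre of its underside. A bystander, not to be moved.

How it is judged:
On the way, in this order (a step that is already met when the one before it is completed fails the run):
1. the lid is shut, with no box on it yet (value of joint lid below 0.06 rad and height (world z) of each of large_box, small_box below 0.05 m and horizontal distance between each of large_box, small_box and case_top above 0.1 m), for 0.2 s.
2. the larger box lies centred and square on the shut lid, let go (value of joint lid below 0.06 rad and x of large_box in the frame of case_top between -0.012 and 0.012 m and y of large_box in the frame of case_top between -0.012 and 0.012 m and z of large_box in the frame of case_top between -0.006 and 0.006 m and angle between the y axis of large_box and the y axis of case_top, either way round below 0.14 rad and angle between large_box's own z axis and vertical below 0.08 rad and contact force between the fingers and large_box below 0.3 N and linear speed of large_box below 0.02 m/s), for 0.2 s.
3. the smaller box lies centred and square on the larger, let go (all of step 2 and x of small_box in the frame of large_box between -0.012 and 0.012 m and y of small_box in the frame of large_box between -0.012 and 0.012 m and z of small_box in the frame of large_box between 0.039 and 0.051 m and angle between the y axis of small_box and the y axis of large_box, either way round below 0.14 rad and angle between small_box's own z axis and vertical below 0.08 rad and contact force between the fingers and small_box below 0.3 N and linear speed of small_box below 0.02 m/s), for 0.2 s.
At the end, for the whole second after the job is handed in: Lid shut (under 0.06 rad). Larger box upright on it, smaller upright on the larger, each centred within 12 mm both ways and parallel within 0.14 rad (8 degrees) to what it lies on, at rest and let go. Mug and phone within 30 mm of where they stood (all of step 3 and distance of each of mug, phone from where it was at the start of the episode below 0.03 m); the robot touches nothing.
It fails at once if the larger box is dropped (falls free faster than 0.6 m/s) (contact force between the fingers and large_box below 0.05 N and linear speed of large_box above 0.6 m/s).
It fails at once if the smaller box is dropped (falls free faster than 0.6 m/s) (contact force between the fingers and small_box below 0.05 N and linear speed of small_box above 0.6 m/s).
It fails at once if the mug is moved by more than 30 mm or tipped (distance of mug from where it was at the start of the episode above 0.03 m or angle between mug's own z axis and vertical above 0.35 rad).
It fails at once if the phone is moved by more than 30 mm (distance of phone from where it was at the start of the episode above 0.03 m).
It also fails if it takes over 62 s, if anything falls off the work surface, if the arm or the gripper's body presses on something with over 40 N, if the wrist force passes 120 N, or if a joint passes its speed limit or range.

## Robot

A 7-joint arm with a two-finger parallel gripper is mounted at the origin on a cart in front of the work surface, level with it; the furniture and walls round the work are solid. World frame = base frame: x ahead of the robot, y to its left, z up, the work surface at z = 0. Lengths are in m, angles in rad, forces in N, time in s.
With the tool pointing down it reaches from about 0.425 to 0.825 m from the base axis. Payload 3.6 kg.
Tool frame: the origin (TCP) lies between the finger pads; the fingertips stand 25 mm ahead of it and the grasp point (between the pads) lies 6 mm ahead of it; z points along the fingers, y is the line along which they close (so a half turn about z gives the same grasp; the last joint's range is limited). The gripper opens to 85 mm and grips with 20 to 120 N. Pads are 22 mm wide; open, the fingers measure 114 mm over their backs; the gripper's body (76 mm by 85 mm) begins 54 mm behind the grasp point. The pads swing forward as they close: fully open they stand 13 mm farther back than shut.
Start: joints at [1.276, 0.615, -0.013, 1.423, 0.008, 1.103, -0.04], TCP at [0.173, -0.627, 0.256] pointing down, gripper open.
Joint ranges: [-3.12, 3.12], [-0.3, 2.06], [-1.34, 1.32], [0.26, 2.42], [-1.36, 4.5], [0.01, 1.98], [-2.84, 2.84]. Speed limits (rad/s): [2.79, 2.79, 3.14, 3.14, 3.14, 3.14, 3.14].

## Interface

Orientations are given as a unit quaternion [x, y, z, w].
In Python, from workcell import manip gives the robot as it stands. Calls block until the motion is done:
- manip.move_pose(position, orientation): joint-space move of the TCP to a pose.
- manip.move_straight(position, ori=None, vel=0.15): straight line of the TCP; ori=None keeps the orientation; vel is the mean speed in m/s.
- manip.move_j(angles): joint-space move.
- manip.move_gripper(opening, effort=None): finger opening in m; effort is the grip in N (None keeps the last); returns when the fingers have stopped.
- manip.hold(seconds).
- manip.inverse_kinematics(position, orientation): joint angles nearest the present ones, or None.
- manip.state(): the state.
- manip.get_image(name): name is "scene" or "top" or "wrist"; returns (picture, depth): 420x560x3 uint8, red, green, blue; 420x560 float32, m along the optical axis (not along the pixel's ray), 0 where there is no reading.
- manip.camera_params(name): a dict with "fx", "fy", "cx", "cy" (pixels), "R" (3x3) and "t" (3): a world point X has camera coordinates R X + t; the wrist camera has in their place "T_tool_cam" (4x4, takes a point from camera to tool coordinates, whose origin is the TCP and whose axes are the flange's). Camera axes: x right, y down, z forward; pixel columns grow to the right and rows downward; lengths in m; the calibration is good to about 2 mm. A picture is of the moment at which its call begins: read the wrist's pose just before it. camera_params takes no time and is no camera call.
A pose or a line that the arm cannot do raises manip.MotionError and nothing moves.
- manip.hand_in(): hands the job in; it is judged then, once.
Trained networks look in the newest picture that a camera, given by its name, has taken for a name from the list of things; names that differ only in an ending like _2 or _b are one class to them, and where a whole thing is asked for, a point or a joint stands for the part that bears it (a point fixed in the world has none). Each returns a list of dicts, best first, with "p" (0 to 1); they miss things now and then, are a little off and sometimes report something else, mostly with a low value. They report only what shows in the picture. A call takes as long as a camera call.
- manip.look_for(camera, label): "point" ([column, row] in pixels, amid what is visible of it).
- manip.place_of(camera, label): "point" ([column, row] in pixels: a listed point, or the origin of a listed thing).
The state is a dict: "time_s": time; "joint_positions": joint angles; "qvel": joint speeds; "joint_torque": joint torques, N m; "tool_pos": TCP position; "eef_rot": TCP orientation; "wrist_force": force on the tool from outside, world axes, zero at the start; "torque": the same for the moment, N m; "opening": finger opening in m; "grip_force": force on a finger pad.
Only numpy, scipy, OpenCV 4.12 (cv2) and the standard library are available. Lean on these libraries where they do the work, as an engineer would, in place of code of your own. Each camera call takes 0.05 s, during which the arm holds its last target. There are 200 camera calls.

## Working session

There is one attempt and no reset: what is moved stays moved. The work goes in short steps, each a Python script; the robot and the scene stay as the last script left them, time stands still between calls to the robot, and variables do not carry over. Pictures are saved under pics/ and viewed, at most 10 in all, crops included, and the job is handed in when it is done.

```bash
mkdir -p pics; ls; python3 - <<'E'
from workcell import manip
import cv2,numpy as np
for c in ("scene","top"):
    im,d=manip.get_image(c); cv2.imwrite(f"pics/{c}0.png",im[:,:,::-1]); np.savez(f"{c}0.npz",im=im,d=d)
    p=manip.camera_params(c); print(c,{k:np.round(v,3).tolist() for k,v in p.items()})
    R,t=np.array(p["R"]),np.array(p["t"])
    for l in ("case","case_top","lid_hinge","lid_edge","large_box","small_box","mug","phone"):
        for r in manip.place_of(c,l)[:2]:
            u,v=r["point"]; 
            z=float(d[int(np.clip(v,0,419)),int(np.clip(u,0,559))])
            X=R.T@(np.array([(u-p["cx"])/p["fx"]*z,(v-p["cy"])/p["fy"]*z,z])-t)
            print(l,round(r["p"],2),np.round([u,v],1),np.round(X,3))
print(manip.state())
E
```

```text
pics
workcell.py
scene {'fx': 473.923, 'fy': 473.923, 'cx': 274.806, 'cy': 209.16, 'R': [[-0.774, -0.633, 0.005], [-0.453, 0.549, -0.703], [0.442, -0.546, -0.711]], 't': [0.468, 0.326, 0.991]}
case 0.66 [284.7 241.1] [0.555 0.02  0.004]
case_top 0.75 [288.  225.7] [ 0.574 -0.016  0.02 ]
lid_hinge 0.93 [261.4 217.1] [ 0.662 -0.012 -0.003]
lid_edge 0.8 [289.5 206.1] [0.533 0.035 0.157]
large_box 0.66 [221.8 324.7] [0.491 0.317 0.047]
small_box 0.92 [365.2 186.4] [ 0.488 -0.254  0.041]
mug 0.65 [300.2 176.2] [ 0.655 -0.175  0.039]
phone 0.58 [180.5 266.5] [0.7   0.248 0.007]
top {'fx': 448.356, 'fy': 448.356, 'cx': 279.587, 'cy': 210.849, 'R': [[0.091, -0.996, 0.001], [-0.974, -0.089, -0.209], [0.208, 0.018, -0.978]], 't': [-0.043, 0.605, 1.246]}
case 0.65 [273.8 234.7] [0.521 0.02  0.155]
case_top 0.87 [273.2 230.8] [0.53  0.023 0.162]
lid_hinge 0.61 [274.9 209.4] [0.606 0.026 0.082]
lid_edge 0.87 [271.3 229.9] [0.532 0.028 0.159]
large_box 0.85 [183.2 237.6] [0.505 0.286 0.046]
large_box 0.6 [382.1 255.6] [ 0.505 -0.296  0.043]
small_box 0.88 [380.1 255.8] [ 0.504 -0.29   0.043]
mug 0
[... 158 characters left out ...]
tions': array([ 1.27549994,  0.61489228, -0.01260347,  1.42338256,  0.00810886,
        1.10339789, -0.04036521]), 'qvel': array([ 0.00085928, -0.00019458, -0.00021291,  0.00101178, -0.00112062,
        0.00165853, -0.00072251]), 'joint_torque': array([ 3.37264592e-04, -4.69102013e+01,  2.59130364e-01, -1.71345913e+01,
        1.00273939e-02,  1.62197925e-03,  8.27037383e-06]), 'tool_pos': array([ 0.17263801, -0.62663525,  0.25630802]), 'eef_rot': array([ 9.90976535e-01,  1.34035467e-01,  1.29286652e-05, -1.71669466e-05]), 'wrist_force': array([-0.06781547, -0.92086726,  0.85217757]), 'torque': array([ 0.00170003, -0.02108005,  0.03462032]), 'grip_force': 0.0, 'opening': 0.08532540595003298}
```

View pics/scene0.png

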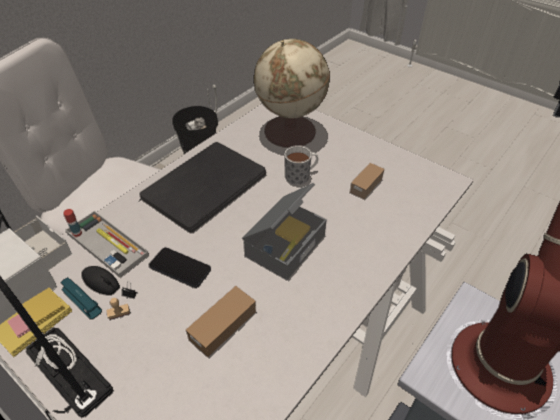

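View pics/top0.png

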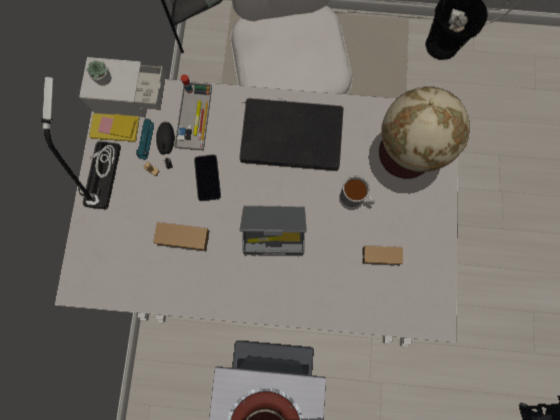

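The scene view shows the half-open case at (285,235), the large box at (222,320), the small box at (367,180), the mug at (298,166) and the phone at (180,267). The top view shows the lid at (273,220), the large box at (181,236), the small box at (383,255), the mug at (355,190) and the phone at (207,178). Next I'll fit geometry from the depth images.

```bash
cat > h.py <<'E'
from workcell import manip
import cv2,numpy as np
from scipy.spatial.transform import Rotation as Ro
def cloud(cam,im,d,pose=None):
    p=manip.camera_params(cam); v,u=np.mgrid[0:420,0:560]
    C=np.stack([(u-p["cx"])/p["fx"]*d,(v-p["cy"])/p["fy"]*d,d],-1)
    if pose is None: X=(C-np.array(p["t"]))@np.array(p["R"])
    else:
        T=np.array(p["T_tool_cam"]); X=C@T[:3,:3].T+T[:3,3]; X=X@Ro.from_quat(pose[1]).as_matrix().T+pose[0]
    X[d<=0]=np.nan; return X
def snap(cam):
    s=manip.state(); im,d=manip.get_image(cam)
    return im,cloud(cam,im,d,(s["tool_pos"],s["eef_rot"]) if cam=="wrist" else None)
def near(X,c,r,z0,z1):
    m=(np.hypot(X[...,0]-c[0],X[...,1]-c[1])<r)&(X[...,2]>z0)&(X[...,2]<z1); return m
def rect(P):
    """centre, (short,long), angle of the long axis in world xy"""
    b=cv2.boxPoints(cv2.minAreaRect((P[:,:2]*1000).astype(np.float32)))/1000
    e=[b[1]-b[0],b[2]-b[1]]; n=[np.linalg.norm(x) for x in e]; l=e[int(np.argmax(n))]
    return b.mean(0),sorted(n),np.arctan2(l[1],l[0])%np.pi
def quat(yaw): # tool down, closing line (tool y) along world angle yaw
    y=np.array([np.cos(yaw),np.sin(yaw),0]); z=np.array([0,0,-1.]); return Ro.from_matrix(np.c_[np.cross(y,z),y,z]).as_quat()
E
python3 - <<'E'
from h import *
for c in ("scene","top"):
    f=np.load(c+"0.npz"); X=cloud(c,f["im"],f["d"])
    for n,q,h in(("large",(.505,.29),.045),("small",(.5,-.28),.04)):
        P=X[near(X,q,.12,h-.008,h+.01)]; r=rect(P); print(c,n,len(P),np.round(np.median(P[:,2]),4),np.round(r[0],4),np.round(r[1],4),round(r[2],3))
    D=X[near(X,(.45,.15),.06,-.02,.02)]; print("desk z",np.median(D[:,2]))
    P=X[near(X,(.54,.02),.14,.09,.25)]; print("lid",len(P)); m=P.mean(0)
    for _ in range(3):
        m=P.mean(0);n=np.linalg.svd(P-m,full_matrices=False)[2][2]; n*=np.sign(n[2]); P=P[abs((P-m)@n)<.006]
    print("n",n.round(3),"m",m.round(4),"open",np.arccos(n[2]),"az",np.arctan2(n[1],n[0]),"zmax",P[:,2].max(),len(P))
    P=X[near(X,(.54,.02),.16,.055,.068)]; print("rim",len(P),P.min(0).round(3),P.max(0).round(3),rect(P))
E
```

```text
scene large 1892 0.0448 [0.5104 0.3001] [0.0653 0.1527] 1.54
scene small 487 0.0395 [ 0.5082 -0.2975] [0.0516 0.1155] 1.635
desk z -0.0004532523771955092
lid 908
n [0.712 0.058 0.7  ] m [0.5534 0.0395 0.1347] open 0.7959191506708443 az 0.0814897085621265 zmax 0.1653116349792895 851
rim 353 [ 0.476 -0.067  0.055] [0.621 0.124 0.068] (array([0.55025494, 0.02831365], dtype=float32), [np.float32(0.13629694), np.float32(0.18558489)], np.float32(1.6421897))
top large 1107 0.0455 [0.5128 0.2977] [0.0634 0.1514] 1.537
top small 652 0.0409 [ 0.5113 -0.3   ] [0.0491 0.1117] 1.607
desk z 0.00032125696610861576
lid 1400
n [0.722 0.056 0.689] m [0.562  0.0277 0.1309] open 0.810263639789383 az 0.07672233080190459 zmax 0.16976770985137143 1354
rim 197 [ 0.48  -0.068  0.055] [0.627 0.118 0.068] (array([0.5535685 , 0.02646857], dtype=float32), [np.float32(0.13539767), np.float32(0.18029784)], np.float32(1.6433645))
```

```bash
cat >> h.py <<'E'
def best(pos,yaw):
    """down-pointing quaternion of the two half-turn choices with the smaller last joint"""
    c=[(abs(q[6]),i) for i in (0,1) if (q:=manip.inverse_kinematics(pos,quat(yaw+i*np.pi))) is not None]
    print("ik",np.round(c,2)); return quat(yaw+min(c)[1]*np.pi)
CASE=np.array([.552,.0272]); CY=.074
def case2w(x,y): return CASE+np.array([np.cos(CY)*x-np.sin(CY)*y,np.sin(CY)*x+np.cos(CY)*y])
E
python3 - <<'E'
from h import *
manip.move_gripper(0.0)
def tip(th,r=.105,gap=0):  # fingertip on the outer face
    x=.065-r*np.cos(th)+(.008+gap)*np.sin(th); return np.r_[case2w(x,0),.06+r*np.sin(th)+(.008+gap)*np.cos(th)+.025]
a=tip(.8,gap=.03); a[2]+=.06
q=best(a,CY); manip.move_pose(a,q)
f0=manip.state()["wrist_force"]
manip.move_straight(tip(.85,gap=.015),q)
for th in np.linspace(.8,0,9): 
    manip.move_straight(tip(th),q,vel=.08)
    print(round(th,2),np.round(manip.state()["wrist_force"]-f0,1))
p=tip(0)
for k in range(6):
    f=(manip.state()["wrist_force"]-f0)[2]
    if f>15: break
    p[2]-=.001; manip.move_straight(p,q,vel=.02)
s=manip.state(); print(k,np.round(s["wrist_force"]-f0,1),s["tool_pos"],s["time_s"])
p[2]=.25; manip.move_straight(p,q,vel=.3); 
c=np.r_[case2w(0,0),.34]
manip.move_gripper(.085)
im,X=snap("top"); cv2.imwrite("pics/top1.png",im[:,:,::-1])
im,W=snap("wrist"); cv2.imwrite("pics/wrist1.png",im[:,:,::-1])
for n,Y in(("top",X),("wrist",W)):
    P=Y[near(Y,CASE,.13,.058,.09)]; print(n,len(P),P[:,2].min(),P[:,2].max(),np.median(P[:,2]),rect(P))
print(manip.state()["time_s"],manip.state()["joint_positions"].round(2))
E
```

```text
ik [[0.31 0.  ]
 [2.46 1.  ]]
0.8 [-1.1 -0.5  0.7]
0.7 [-0.4  0.7 -0.1]
0.6 [-0.6  0.9  0.3]
0.5 [ 0.   0.9 -0.4]
0.4 [0.1 1.4 0. ]
0.3 [0.  1.  0.8]
0.2 [0.2 1.  0.7]
0.1 [0.1 0.4 0.5]
0.0 [-0.1 -0.3  3.3]
2 [-3.2  0.2 18.4] [0.51311914 0.02454788 0.0934022 ] 8.1417
top 570 0.058302156433179396 0.07543526873165883 0.06860832450748515 (array([0.5505187, 0.026083 ], dtype=float32), [np.float32(0.118831255), np.float32(0.19074309)], np.float32(1.7616658))
wrist 29693 0.05974100030443549 0.07235777270261776 0.06943780400790012 (array([0.54971814, 0.02755509], dtype=float32), [np.float32(0.13901386), np.float32(0.1792135)], np.float32(1.6464114))
9.7083 [ 0.29  0.46 -0.55  1.81  0.29  0.95 -0.31]
```

View pics/wrist1.png

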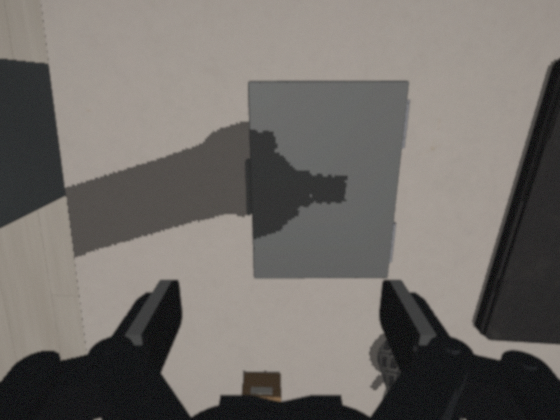

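```bash
python3 - <<'E'
from h import *
c=np.r_[case2w(0,0),.30]; q=best(c,CY)
manip.move_pose(c,q)
im,W=snap("wrist")
P=W[near(W,CASE,.13,.064,.076)]; print(rect(P), np.median(P[:,2]),np.linalg.lstsq(np.c_[P[:,:2]-CASE,np.ones(len(P))],P[:,2],rcond=None)[0])
c=np.array([.5116,.299,.25]); q=best(c,-.032); manip.move_pose(c,q)
im,W=snap("wrist"); cv2.imwrite("pics/wrist2.png",im[:,:,::-1])
P=W[near(W,c,.12,.037,.055)]; print(rect(P),np.median(P[:,2])); print(manip.state()["time_s"])
E
```

```text
ik [[0.28 0.  ]
 [2.42 1.  ]]
(array([0.5494795 , 0.02717883], dtype=float32), [np.float32(0.1381746), np.float32(0.17887194)], np.float32(1.645086)) 0.06942688831687169 [-0.00034319  0.00023799  0.06939471]
ik [[0.89 0.  ]
 [1.82 1.  ]]
(array([0.5117891 , 0.29927468], dtype=float32), [np.float32(0.062826276), np.float32(0.15026383)], np.float32(1.5368444)) 0.04629394037159262
11.2583
```

Lid is shut (level plane at 0.069 m). The wrist picture shows it whole at columns 250–405, rows 80–278. Now I'll pick the large box.

```bash
sed -i 's/^CASE=.*/CASE=np.array([.553,.0272]); CY=.074/' h.py
cat >> h.py <<'E'
def pick(xy,yaw,z):
    q=best(np.r_[xy,z],yaw); manip.move_gripper(.085)
    manip.move_pose(np.r_[xy,.15],q); manip.move_straight(np.r_[xy,z],q,vel=.12)
    manip.move_gripper(0.0,40); s=manip.state(); print("grip",s["opening"],s["grip_force"])
    manip.move_straight(np.r_[xy,z+.15],q,vel=.15); s=manip.state(); print("lifted",s["opening"],s["grip_force"],s["time_s"])
def place(xy,yaw,z,h):
    """z: TCP height at pick, h: height of the support"""
    p=np.r_[xy,z+h+.1]; q=best(p,yaw); manip.move_pose(p,q); manip.hold(.3); f0=manip.state()["wrist_force"]
    p[2]=z+h+.008; manip.move_straight(p,q,vel=.1)
    for k in range(14):
        f=manip.state()["wrist_force"]-f0
        if f[2]>4: break
        p[2]-=.001; manip.move_straight(p,q,vel=.02)
    print("down",p[2]-z-h,f.round(1))
    manip.hold(.2); manip.move_gripper(.085); manip.hold(.2); p[2]+=.13; manip.move_straight(p,q,vel=.15); print(manip.state()["time_s"])
E
python3 - <<'E'
from h import *
pick((.5118,.2993),-.034,.03)
im,X=snap("wrist"); cv2.imwrite("pics/wrist3.png",im[:,:,::-1])
s=manip.state(); P=X[near(X,s["tool_pos"],.12,.15,.21)]; print(s["tool_pos"],rect(P),P[:,2].max())
E
```

```text
ik [[1.05 0.  ]
 [1.59 1.  ]]
grip 0.0615308072695855 45.39010226726532
lifted 0.06158193935116338 44.87150430679321 14.6
[0.51116538 0.2987078  0.17871174] (array([0.5113108 , 0.32127059], dtype=float32), [np.float32(0.11302499), np.float32(0.11822983)], np.float32(0.85472125)) 0.20999750945959875
```

View pics/wrist3.png

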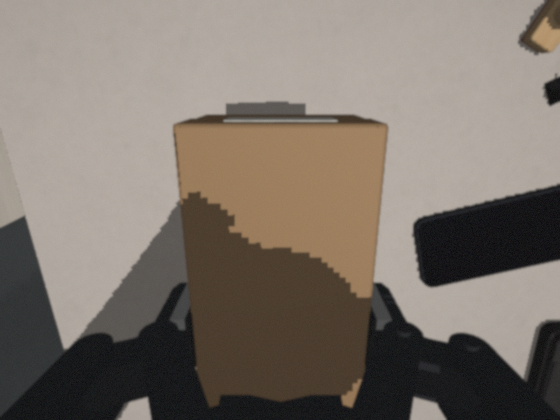

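The large box is held square between the fingers (columns 180–385, far edge at row 122), level and clear of the desk.

```bash
python3 - <<'E'
from h import *
place(CASE,CY,.03,.068)
im,W=snap("wrist"); cv2.imwrite("pics/wrist4.png",im[:,:,::-1])
P=W[near(W,CASE,.12,.105,.125)]; print("box",rect(P),np.median(P[:,2]))
im,X=snap("top"); cv2.imwrite("pics/top4.png",im[:,:,::-1])
P=X[near(X,CASE,.12,.105,.125)]; print("box",rect(P),np.median(P[:,2]))
c=np.array([.51,-.299,.25]); q=best(c,.04); 
p=manip.state()["tool_pos"]; 
manip.move_pose(c,q)
im,W=snap("wrist"); P=W[near(W,c,.1,.032,.05)]; print("small",rect(P),np.median(P[:,2]))
im,X=snap("top"); P=X[near(X,CASE,.12,.105,.125)]; print("box",rect(P),np.median(P[:,2]));P=X[near(X,CASE,.13,.06,.08)]; print("lid",rect(P))
print(manip.state()["time_s"])
E
```

```text
ik [[0.39 0.  ]
 [2.5  1.  ]]
down 0.0010000000000000009 [-0.8 -0.8  4.3]
20.6167
box (array([0.55233896, 0.02655154], dtype=float32), [np.float32(0.0629509), np.float32(0.15147199)], np.float32(1.6452743)) 0.11478693482512156
box (array([0.54973936, 0.07374844], dtype=float32), [np.float32(0.055895157), np.float32(0.0635431)], np.float32(0.10109695)) 0.11393628324732538
ik [[0.21 0.  ]
 [2.05 1.  ]]
small (array([ 0.51008624, -0.29895478], dtype=float32), [np.float32(0.04896885), np.float32(0.11068289)], np.float32(1.6127377)) 0.041299799354459904
box (array([0.55323786, 0.02602598], dtype=float32), [np.float32(0.06362495), np.float32(0.15099959)], np.float32(1.6429381)) 0.11410823467634226
lid (array([0.5502529 , 0.02643655], dtype=float32), [np.float32(0.13816707), np.float32(0.17988665)], np.float32(1.6403502))
22.0667
```

View pics/wrist4.png

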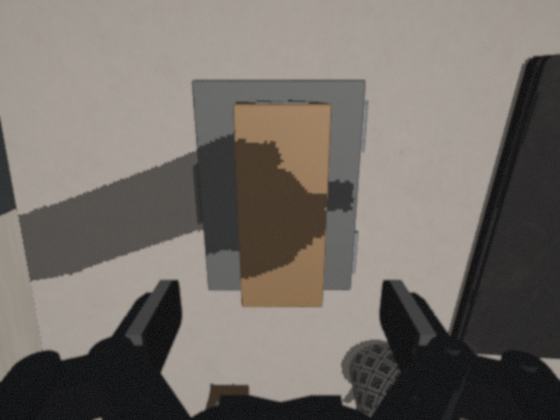

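The large box lies centred and parallel on the lid (columns 235–328, rows 103–305; the offset in the picture is perspective). Now the small box.

```bash
python3 - <<'E'
from h import *
pick((.5101,-.299),.042,.032)
place((.5528,.0264),CY,.032,.113)
im,W=snap("wrist"); P=W[near(W,CASE,.09,.145,.17)]; print("small",rect(P),np.median(P[:,2]))
manip.move_pose([.45,-.25,.33],manip.state()["eef_rot"])
im,X=snap("top"); cv2.imwrite("pics/top5.png",im[:,:,::-1])
P=X[near(X,CASE,.12,.145,.165)]; print("small",rect(P),np.median(P[:,2]));P=X[near(X,CASE,.13,.06,.125)]; print("lid+large",rect(P))
P=X[near(X,CASE,.13,.105,.125)]; print("large",rect(P)); print(manip.state()["time_s"])
E
```

```text
ik [[0.04 0.  ]
 [2.31 1.  ]]
grip 0.047273843487549025 43.14179241657257
lifted 0.047401288235798464 42.57749319076538 25.4833
ik [[0.35 0.  ]
 [2.45 1.  ]]
down 1.3877787807814457e-17 [-3.1 -0.7  8.8]
31.9917
small (array([0.5521548 , 0.02624835], dtype=float32), [np.float32(0.049011968), np.float32(0.1115655)], np.float32(1.6463754)) 0.15482020307947647
small (array([0.55297387, 0.0258672 ], dtype=float32), [np.float32(0.04935252), np.float32(0.109102696)], np.float32(1.644236)) 0.1540673240277407
lid+large (array([0.5498249, 0.0264642], dtype=float32), [np.float32(0.13786612), np.float32(0.18019493)], np.float32(1.6410078))
large (array([0.55304873, 0.02592483], dtype=float32), [np.float32(0.06288501), np.float32(0.15107054)], np.float32(1.6419877))
33.2417
```

View pics/top5.png

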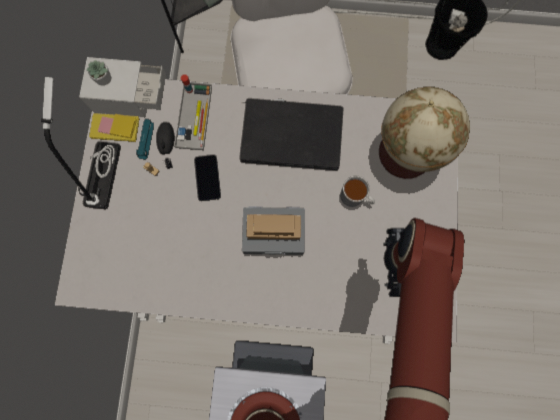

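The boxes are stacked, centred and parallel, on the shut lid at (273,228). The mug at (355,190) and the phone at (207,178) haven't moved, and the arm is clear.

```bash
python3 -c "
from workcell import manip
print(manip.hand_in())"
```

```text
the job is handed in; nothing more can be done
None
```

The lid is shut, both boxes are stacked on it within about 2 mm of centre and parallel by my camera measurements, the mug and phone haven't moved, and I handed the job in at about 33 s (no verdict came back).

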